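Take a carded filter off its display peg

TASK

Take the carded filter pack with the round window off its peg on the pegboard stand: lift it so that its hanging slot clears the peg's upturned tip and draw it off the front of the peg, never forcing it against the peg. Then stand it foot down in the open metal bin (it may lean on a wall) and let go. Leave the pack with the square window hanging on its peg.

Things in the scene. Friction and masses are not known exactly. Their poses are not given: they have to be found in the camera images.
- round_pack: To take: pale stiff card 9 mm thick (x), 60 wide (y), 140 tall (z), 80 g; grey ROUND blister 48 mm across, 10 mm out of its front (-x), centred 34 mm up. Origin: centre of the foot. Closed slot through it along x, 18 mm wide, 70 to 104 mm above the foot, its top edge resting on a peg, x along the peg. Above: plain header, 104 to 140 mm up: pinch it from above across the 9 mm, clear of the peg.
- square_pack: The other pack, hanging on the other peg: same card, slot and axes, but with a SQUARE blister 44 x 44 mm, 10 mm out. Origin: centre of its foot. Stays where it is.
- stand: Grey pegboard stand, fixed, 180 mm wide, 168 high. Origin: on the table under the panel's front face; -x points out along the pegs, z up. Two level pegs 6 mm thick at y = +45 and -45 mm, axis 160 mm up, to x = -125 mm; there the tip turns up at 45 degrees, ends at x = -140, 12 mm above the peg's top. A pack hangs with its foot at z = 59 mm; raised 13 to 27 mm (20 is best) it slides off along -x.
- bin: Open-topped metal bin, fixed, 58 mm (x) by 110 mm (y) by 60 mm high, walls and floor 4 mm thick, so 50 x 102 mm inside; its front wall has a card label. Origin: centre of its underside, on the table; z up. The pack goes in with its 60 mm width along the bin's y.
There are look-alikes about, which are no part of the job. Leave any green or orange look-alike of the round_pack alone.

How it is judged:
By the outcome, as a careful person would: the job done as asked, in the order asked, and still so for the second after the job is handed in, with the robot touching nothing.
It also fails if it takes over 38 s, if anything falls off the work surface, if the arm or the gripper's body presses on something with over 40 N, if the wrist force passes 120 N, or if a joint passes its speed limit or range.

ROBOT

A 7-joint arm with a two-finger parallel gripper is mounted at the origin on a cart in front of the work surface, level with it; the furniture and walls round the work are solid. World frame = base frame: x ahead of the robot, y to its left, z up, the work surface at z = 0. Lengths are in mm, angles in rad, forces in N, time in s.
With the tool pointing down it reaches from about 350 to 900 mm from the base axis. Payload 8.1 kg.
Tool frame: the origin (TCP) lies between the finger pads; the fingertips stand ctrl.tip_reach ahead of it and the grasp point (between the pads) lies 5 mm behind it (ctrl.tip_reach is the distance from the TCP to the fingertips, in mm); z points along the fingers, y is the line along which they close (so a half turn about z gives the same grasp; the last joint's range is limited). The gripper opens to 92 mm and grips with 3 to 60 N. Pads are 19 mm wide; open, the fingers measure 130 mm over their backs; the gripper's body (75 mm by 190 mm) begins 47 mm behind the grasp point.
Start: joints at [-1.238, 0.434, 0.025, 1.573, -0.012, 1.134, -0.075], TCP at [263.862, 566.584, 240.742] pointing down, gripper open.
Joint ranges: [-2.62, 2.62], [-0.44, 2.09], [-1.27, 1.32], [0.08, 2.57], [-1.32, 4.46], [0.12, 2], [-2.74, 2.74]. Speed limits (rad/s): [2.22, 2.22, 3.01, 3.01, 3.14, 3.14, 3.14].

INTERFACE

Orientations are given as a unit quaternion [x, y, z, w].
In Python, from bench import ctrl gives the robot as it stands. The module is installed in compiled form; this text tells all that it offers.
- The arm moves only by the shell command python3 -m pendant 'ROWS' [FORCE]. ROWS is JSON, a list of rows, each a list of 5 numbers: the shift along the tool's x, y, z in m, then the turn about the tool's z in rad, then the closure, from -1 (fully open) to 1 (shut), so that 0 is half open. In form: [[dx, dy, dz, roll, grip], ...]. A call has 1 to 8 rows; each row shifts and turns the commanded pose from where the row before left it, along the tool's axes as they then stand; what a row does not reach is not made up. A row lasts 1/10 s, in which the tool goes at most 50 mm and 8.59 degrees, less where a joint would pass 70% of its speed; a pose out of reach is approached as far as the arm can. A call with a gripper value outside its range is refused whole. The fingers move at their own pace and stop on an object; FORCE is the grip in N (left out, the last holds). Time passes only in rows, so rows that do not move let the fingers close. It gives the time, the measured TCP pose, the force, the opening and the grip force at its end, in the units of the state.
- ctrl.sense(): the state, without advancing time (a new reading comes with each control period).
- ctrl.camera(name): name is "side" or "top"; returns a dict with "img" (420x560x3 uint8, red, green, blue), "depth" (420x560 float32, mm along the optical axis (not along the pixel's ray), 0 where there is no reading), "intrinsics" (3x3 intrinsics, pixels), "R" (3x3) and "t" (3): a world point X has camera coordinates R X + t. Camera axes: x right, y down, z forward; pixel columns grow to the right and rows downward; lengths in mm; the calibration is good to about 2 mm. A picture is of the moment at which its call begins.
- ctrl.job_done(): hands the job in; it is judged then, once.
The state is a dict: "time_s": time; "joint_positions": joint angles; "dq": joint speeds; "tau": joint torques, N m; "tool_pos": TCP position; "ee_rot": TCP orientation; "ft_force": force on the tool from outside, world axes, zero at the start; "wrist_torque": the same for the moment, N m; "gripper_width": finger opening in mm; "grip_force": force on a finger pad.
Only numpy, scipy, OpenCV 4.12 (cv2) and the standard library are available. Lean on these libraries where they do the work, as an engineer would, in place of code of your own. Each camera call takes 0.05 s, during which the arm holds its last target. There are 200 camera calls.

## Working session

There is one attempt and no reset: what is moved stays moved. The work goes in short steps, Python scripts to look and compute and a shell command to move; the robot and the scene stay as the last step left them, time stands still between calls to the robot, and variables do not carry over. Pictures are saved under pics/ and viewed, at most 10 in all, crops included, and the job is handed in when it is done.

```bash
mkdir -p pics; cat > h.py <<'E'
import numpy as np, cv2
from bench import ctrl
def snap(n,tag):
    c=ctrl.camera(n); np.savez(f'{tag}.npz',**c); cv2.imwrite(f'pics/{tag}.png',c['img'][:,:,::-1]); return c
def pts(c):
    K=np.array(c['intrinsics']);R=np.array(c['R']);t=np.array(c['t'])
    v,u=np.mgrid[:420,:560];d=c['depth'].astype(float)
    P=np.stack([(u-K[0,2])/K[0,0]*d,(v-K[1,2])/K[1,1]*d,d],-1)
    return (P-t)@R
E
python3 - <<'E'
from h import *
a=snap('side','s0');b=snap('top','t0')
cv2.imwrite('pics/both.png',cv2.resize(np.hstack([a['img'],b['img']])[:,:,::-1],(800,300)))
s=ctrl.sense();print({k:np.round(v,3) for k,v in s.items()},ctrl.tip_reach)
for c in(a,b):print(np.round(-np.array(c['R']).T@c['t']),np.round(c['R'],2).tolist())
E
```

```text
{'time_s': np.float64(0.1), 'joint_positions': array([-1.238,  0.435,  0.025,  1.574, -0.012,  1.134, -0.075]), 'dq': array([-0.   , -0.002,  0.001, -0.002, -0.001,  0.001,  0.002]), 'tau': array([ 2.0000e-03, -6.6913e+01,  9.8700e-01, -3.1514e+01, -6.1000e-02,
        3.8000e-02,  0.0000e+00]), 'tool_pos': array([263.698, 566.182, 240.051]), 'ee_rot': array([ 0.216,  0.976, -0.001, -0.   ]), 'ft_force': array([-0.682,  0.253,  0.193]), 'wrist_torque': array([-0.04 , -0.005,  0.004]), 'grip_force': np.float64(0.0), 'gripper_width': np.float64(91.807)} 14.0
[   3. -421.  454.] [[0.69, -0.73, -0.01], [-0.32, -0.29, -0.9], [0.65, 0.62, -0.43]]
[455. 110. 997.] [[-0.0, -1.0, 0.0], [-1.0, 0.0, -0.08], [0.08, -0.0, -1.0]]
```

View pics/s0.png

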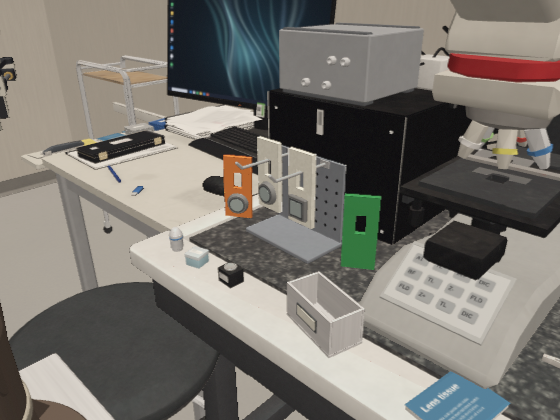

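View pics/t0.png

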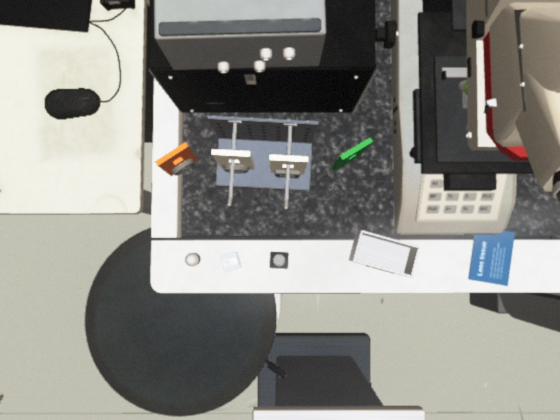

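The side view shows two pale packs, at (270,175) and (300,185), plus look-alikes in orange at (237,185) and green at (360,230). The bin is at (325,310). In the top view the packs are at (232,158) and (288,165), and the bin is at (384,253). The pale pack at (270,175) seems to have the round blister, so I'll confirm that in a crop while measuring.

```bash
python3 - <<'E'
from h import *
L=lambda n:dict(np.load(n+'.npz'))
a,b=L('s0'),L('t0')
A=cv2.resize(a['img'][130:270,215:395,::-1],None,fx=3.3,fy=3.3,interpolation=2)
cv2.imwrite('pics/crop.png',A[:, :590])
P=pts(b);img=b['img'].astype(int);v,u=np.mgrid[:420,:560]
def rep(n,m):
    q=P[m];
    if len(q)<8:print(n,len(q));return
    r=cv2.minAreaRect(q[:,:2].astype(np.float32));print(n,len(q),'med',np.round(np.median(q,0),1),'rect',np.round(r[0],1),np.round(r[1],1),round(r[2],1),'z',np.round(np.percentile(q[:,2],[5,95]),1))
def box(x0,x1,y0,y1):return(u>=x0)&(u<x1)&(v>=y0)&(v<y1)
z=P[...,2];d=b['depth']>0
rep('packL top',box(205,255,140,180)&d&(z>188))
rep('packR top',box(262,312,145,182)&d&(z>188))
rep('panel',box(200,325,112,128)&d&(z>158)&(z<180))
rep('pegL',box(222,245,172,212)&d&(z>140)&(z<185)); rep('pegLb',box(222,245,126,146)&d&(z>140)&(z<175))
rep('pegR',box(278,300,178,212)&d&(z>140)&(z<185))
rep('bin',box(340,425,225,285)&d&(z>52)&(z<70))
rep('orange',box(150,205,135,180)&d&(z>60));rep('green',box(325,380,130,175)&d&(z>60))
Ps=pts(a);z=Ps[...,2];d=a['depth']>0
P=Ps
rep('s bin',box(280,370,265,355)&d&(z>50)&(z<70))
w=(a['img'].min(-1)>150)
rep('s packL hdr',box(255,285,130,165)&d&(z>180)&(z<215)&(Ps[...,0]<700))
rep('s packR hdr',box(287,318,140,175)&d&(z>180)&(z<215)&(Ps[...,0]<700))
E
```

```text
packL top 272 med [597.  184.7 198.9] rect [597.5 184.9] [59.4  9.6] 86.3 z [191.3 201.1]
packR top 267 med [587.8  95.2 198.9] rect [589.1  95.1] [59.3  9.6] 86.8 z [191.  201.3]
panel 603 med [655.1 139.5 167.3] rect [652.2 136.9] [178.6  16.5] 86.8 z [159.7 170.1]
pegL 129 med [545.4 187.9 163.3] rect [545.1 187.9] [ 6.  56.2] 87.5 z [160.5 174.8]
pegLb 73 med [633.3 183.3 163. ] rect [632.3 183. ] [ 5.5 32. ] 87.2 z [160.2 165.3]
pegR 119 med [537.3  97.9 163.3] rect [537.6  98.3] [ 5.9 51.2] 86.9 z [160.6 174.8]
bin 478 med [440.8 -84.6  61.4] rect [439.8 -81.1] [110.9  58.2] 74.4 z [54.9 64.5]
orange 543 med [604.8 289.3 124.4] rect [604.9 288.8] [13.6 61.9] 30.6 z [ 66.7 143. ]
green 348 med [612.  -15.5 138.6] rect [614.6 -17.8] [ 9.2 60. ] 31.0 z [ 69. 142.]
s bin 1384 med [436.5 -91.9  58.3] rect [461.9 -88.4] [112.7 108.1] 74.5 z [50.9 63.2]
s packL hdr 287 med [593.2 179.4 191.6] rect [596.7 183.6] [62.2 11.9] 86.6 z [181.4 200.4]
s packR hdr 361 med [584.4  90.7 191.6] rect [587.9  94.8] [63.2 13. ] 85.9 z [180.8 200. ]
```

View pics/crop.png

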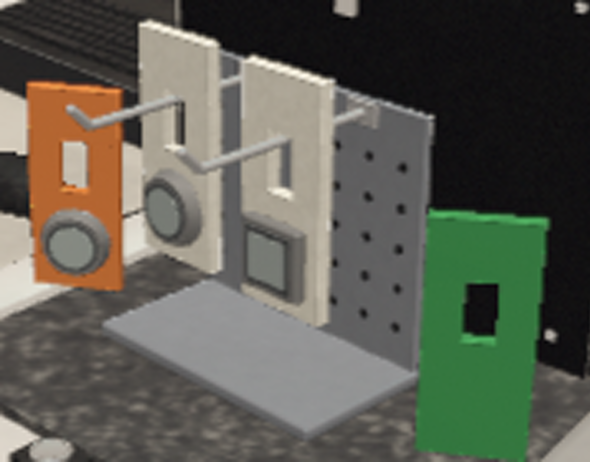

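Crop: the pack at crop (165,210), side-image (268,190), is pale with a round blister, so it is the target. The other pale pack has a square blister at crop (272,260). Orange and green are decoys. Next I'll check how far the cabinet behind is from the gripper body.

```bash
cat >> h.py <<'E'
from scipy.spatial.transform import Rotation as Ro
def go(x,y,z,yaw):
    "remaining shift in tool axes (mm), roll first; yaw=world angle (deg) wanted for tool y"
    s=ctrl.sense();R=Ro.from_quat(s['ee_rot']).as_matrix();a=np.degrees(np.arctan2(R[1,1],R[0,1]))
    roll=np.radians((a-yaw+180)%360-180);R2=R@Ro.from_euler('z',roll).as_matrix()
    d=np.array([x,y,z])-s['tool_pos']
    print('t',round(s['time_s'],2),'pos',np.round(s['tool_pos'],1),'yawy',round(a,2),'roll',round(roll,3),'d_now',np.round(d@R,1),'d_after',np.round(d@R2,1),'F',np.round(s['ft_force'],1),'w',round(s['gripper_width'],1),'g',round(s['grip_force'],1),'q',np.round(s['joint_positions'],2))
E
python3 - <<'E'
from h import *
for n in('t0','s0'):
    c=dict(np.load(n+'.npz'));P=pts(c);d=c['depth']>0
    for y0,y1 in((60,160),(160,310)):
      for z0,z1 in((180,280),(280,450),(450,700)):
        m=d&(P[...,1]>y0)&(P[...,1]<y1)&(P[...,2]>z0)&(P[...,2]<z1)&(P[...,0]>620)
        if m.sum()>5:print(n,y0,y1,z0,z1,m.sum(),np.round(np.percentile(P[m][:,0],[0.5,2,50])))
go(597,184.5,300,-3.3)
E
```

```text
t0 60 160 180 280 1289 [707. 708. 709.]
t0 60 160 280 450 5260 [697. 698. 713.]
t0 160 310 180 280 2315 [705. 706. 709.]
t0 160 310 280 450 5503 [697. 704. 712.]
s0 60 160 180 280 2460 [706. 706. 709.]
s0 60 160 280 450 3411 [695. 697. 709.]
s0 160 310 180 280 2386 [704. 705. 709.]
s0 160 310 280 450 4211 [696. 703. 708.]
t 0.1 pos [263.7 566.2 240.1] yawy 65.03 roll 1.193 d_now [-463.3 -205.3  -59.6] d_after [-361.9  354.7  -59.6] F [-0.7  0.3  0.2] w 91.8 g 0.0 q [-1.24  0.44  0.02  1.57 -0.01  1.13 -0.08]
```

```bash
python3 -m pendant '[[0,0,-0.04,0.15,-0.1],[0,0,-0.04,0.15,-0.1],[0,0,0,0.15,-0.1],[0,0,0,0.15,-0.1],[0,0,0,0.15,-0.1],[0,0,0,0.15,-0.1],[0,0,0,0.15,-0.1],[0,0,0,0.14,-0.1]]' 20; python3 -c "
from h import *
go(597,184.5,300,-3.3)"
```

```text
time_s: 0.9
tool_pos: [263.7, 566.4, 320.3]
ee_rot: [0.728, 0.685, -0.0, 0.0]
ft_force: [0.6, 0.6, -0.0]
gripper_width: 50.4
grip_force: 0.0
t 0.9 pos [263.7 566.4 320.3] yawy -3.51 roll -0.004 d_now [-360.8  356.    20.5] d_after [-362.   354.7   20.5] F [ 0.6  0.6 -0. ] w 50.4 g 0.0 q [-1.41  0.39  0.28  1.47 -0.11  1.3  -1.18]
```

```bash
python3 -m pendant '[[-0.03,0.02,0,0,-0.15],[-0.035,0.03,0,0,-0.15],[-0.035,0.03,0,0,-0.15],[-0.035,0.03,0,0,-0.15],[-0.035,0.03,0,0,-0.15],[-0.035,0.03,0,0,-0.15],[-0.035,0.03,0,0,-0.15],[-0.035,0.03,0,0,-0.15]]'; python3 -c "
from h import *
go(594,184.5,183,-3.3)"
```

```text
time_s: 1.7
tool_pos: [479.0, 277.6, 320.6]
ee_rot: [0.726, 0.687, -0.0, -0.0]
ft_force: [1.1, -0.2, -0.4]
gripper_width: 53.0
grip_force: 0.0
t 1.7 pos [479.  277.6 320.6] yawy -3.15 roll 0.003 d_now [-86.7 120.  137.6] d_after [-86.3 120.2 137.6] F [ 1.1 -0.2 -0.4] w 53.0 g 0.0 q [-0.95  0.26  0.42  1.65 -0.11  1.25 -0.56]
```

```bash
python3 -m pendant '[[-0.02,0.03,0,0,-0.15],[-0.02,0.03,0.02,0,-0.15],[-0.02,0.025,0.02,0,-0.15],[-0.015,0.02,0.02,0,-0.15],[-0.011,0.012,0.01,0,-0.15],[0,0,0,0,-0.15],[0,0,0,0,-0.15]]'; python3 -c "
from h import *
go(594,184.5,183,-3.3)
c=snap('side','s1');t=snap('top','t1')
cv2.imwrite('pics/c1.png',np.hstack([cv2.resize(c['img'][100:300,180:380,::-1],(400,400)),cv2.resize(t['img'][60:260,140:340,::-1],(400,400))]))"
```

```text
time_s: 2.4
tool_pos: [590.1, 187.2, 250.5]
ee_rot: [0.726, 0.687, -0.0, -0.0]
ft_force: [0.2, 0.9, 1.0]
gripper_width: 53.1
grip_force: 0.0
t 2.4 pos [590.1 187.2 250.5] yawy -3.18 roll 0.002 d_now [-2.4  4.1 67.5] d_after [-2.4  4.1 67.5] F [0.2 0.9 1. ] w 53.1 g 0.0 q [-0.7   0.44  0.45  1.6  -0.2   1.15 -0.26]
```

View pics/c1.png

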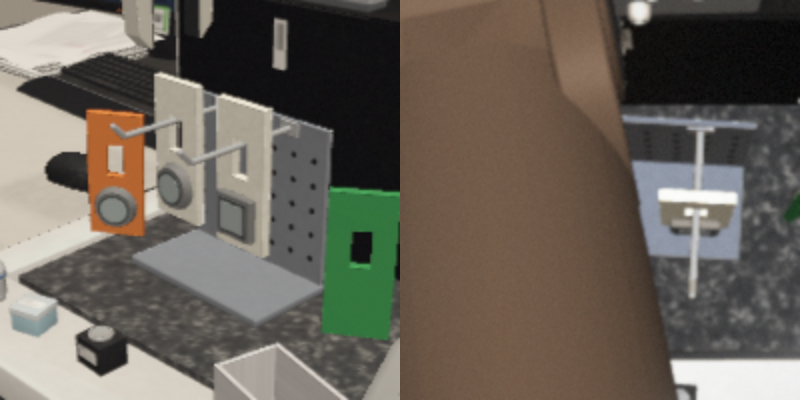

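The side crop shows both fingers above the round pack, at crop (135,20) and (195,15), straddling it. Nothing has been disturbed, so I'll go down.

```bash
python3 -m pendant '[[-0.002,0.004,0.015,0,-0.15],[0,0,0.015,0,-0.15],[0,0,0.015,0,-0.15],[0,0,0.01,0,-0.15],[0,0,0.008,0,-0.15],[0,0,0.003,0,-0.15],[0,0,0,0,-0.15],[0,0,0,0,-0.15]]'; python3 -c "
from h import *
go(594,184.5,183,-3.3)
c=snap('side','s2')
cv2.imwrite('pics/c2.png',cv2.resize(c['img'][110:250,210:360,::-1],(600,560),interpolation=2))"
```

```text
time_s: 3.3
tool_pos: [594.7, 184.9, 185.2]
ee_rot: [0.726, 0.687, 0.0, 0.0]
ft_force: [-0.1, -0.1, 0.1]
gripper_width: 52.6
grip_force: 0.0
t 3.3 pos [594.7 184.9 185.2] yawy -3.15 roll 0.003 d_now [-0.5 -0.6  2.2] d_after [-0.5 -0.6  2.2] F [-0.1 -0.1  0.1] w 52.6 g 0.0 q [-0.68  0.5   0.43  1.67 -0.24  1.02 -0.22]
```

View pics/c2.png

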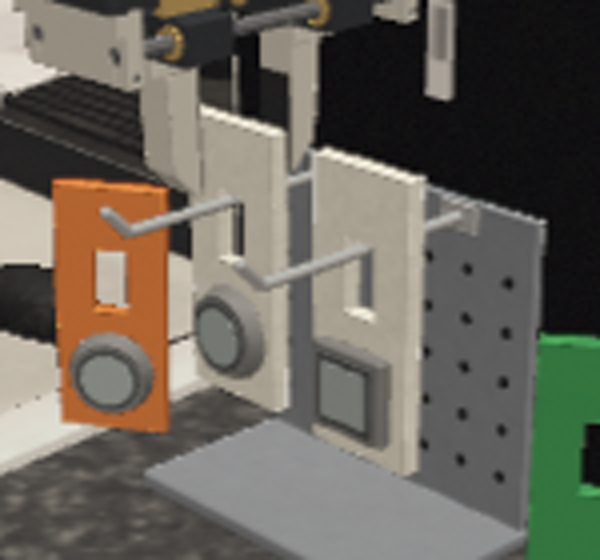

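The fingers sit either side of the header, at crop (175,150) and (295,130), with their tips above the peg. Now I'll close.

```bash
python3 -m pendant '[[0,0,0,0,0.3],[0,0,0,0,0.6],[0,0,0,0,0.9],[0,0,0,0,1],[0,0,0,0,1],[0,0,0,0,1],[0,0,0,0,1]]' 20; python3 -c "
from h import *
go(594,184.5,183,-3.3)"
```

```text
time_s: 4.05
tool_pos: [594.6, 184.8, 184.9]
ee_rot: [0.726, 0.687, 0.0, 0.0]
ft_force: [0.9, -0.4, 0.8]
gripper_width: 8.6
grip_force: 20.0
t 4.05 pos [594.6 184.8 184.9] yawy -3.16 roll 0.002 d_now [-0.3 -0.6  1.9] d_after [-0.3 -0.6  1.9] F [ 0.9 -0.4  0.8] w 8.6 g 20.0 q [-0.68  0.5   0.43  1.67 -0.24  1.02 -0.22]
```

```bash
python3 -m pendant '[[0,0,-0.005,0,1],[0,0,-0.005,0,1],[0,0,-0.005,0,1],[0,0,-0.005,0,1],[0,0,0,0,1],[0,0,0,0,1]]' 20; python3 -c "
from h import *
go(594,184.5,205,-3.3)
c=snap('side','s3')
cv2.imwrite('pics/c3.png',cv2.resize(c['img'][110:250,210:360,::-1],(600,560),interpolation=2))"
```

```text
time_s: 4.65
tool_pos: [594.3, 184.9, 204.9]
ee_rot: [0.726, 0.687, 0.0, 0.0]
ft_force: [0.0, 0.3, -1.4]
gripper_width: 8.9
grip_force: 20.0
t 4.65 pos [594.3 184.9 204.9] yawy -3.15 roll 0.003 d_now [-0.4 -0.3 -0.1] d_after [-0.4 -0.3 -0.1] F [ 0.   0.3 -1.4] w 8.9 g 20.0 q [-0.68  0.48  0.44  1.65 -0.23  1.06 -0.23]
```

View pics/c3.png

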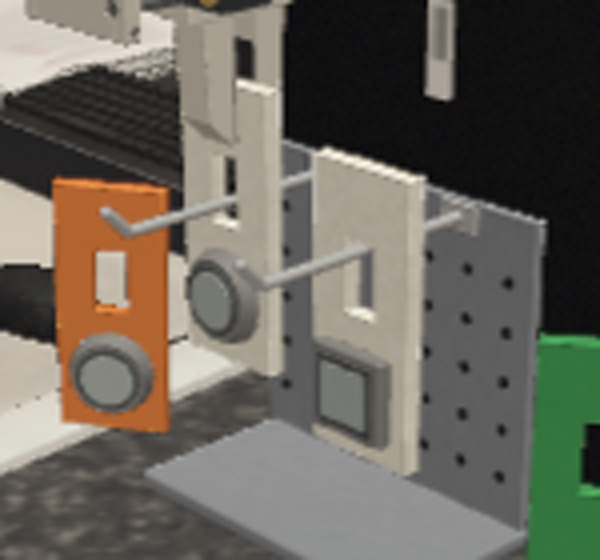

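The pack is 20 mm up and the peg passes clear through its slot at crop (230,205). Now I'll draw it off along -tool y.

```bash
python3 -m pendant '[[0,-0.008,0,0,1],[0,-0.015,0,0,1],[0,-0.015,0,0,1],[0,-0.015,0,0,1],[0,-0.015,0,0,1],[0,-0.015,0,0,1],[0,-0.015,0,0,1],[0,-0.012,0,0,1]]' 20; python3 -m pendant '[[0,0,0,0,1],[0,0,0,0,1]]'; python3 -c "
from h import *
go(440,-81,290,-15.6)"
```

```text
time_s: 5.5
tool_pos: [483.0, 190.9, 204.5]
ee_rot: [0.726, 0.687, -0.0, -0.0]
ft_force: [0.4, 0.4, -0.3]
gripper_width: 8.5
grip_force: 20.0
time_s: 5.7
tool_pos: [484.7, 191.0, 204.9]
ee_rot: [0.726, 0.687, 0.0, 0.0]
ft_force: [1.4, 0.1, -1.0]
gripper_width: 8.7
grip_force: 20.0
t 5.7 pos [484.7 191.  204.9] yawy -3.14 roll 0.218 d_now [-274.   -29.7  -85.2] d_after [-274.    30.1  -85.2] F [ 1.4  0.1 -1. ] w 8.7 g 20.0 q [-0.82  0.31  0.44  1.9  -0.16  0.96 -0.36]
```

```bash
python3 -m pendant '[[0,-0.015,-0.02,0.05,1],[0,-0.015,-0.02,0.1,1],[-0.02,0,-0.01,0.065,1],[-0.03,0,0,0,1],[-0.03,0,0,0,1]]' 20; python3 -c "
from h import *
for n in('t0','s0'):
    c=dict(np.load(n+'.npz'));P=pts(c);d=c['depth']>0
    for x0,x1 in((330,440),(440,500),(500,560)):
      for y0,y1 in((-60,40),(-130,-60),(-200,-130)):
        m=d&(P[...,0]>x0)&(P[...,0]<x1)&(P[...,1]>y0)&(P[...,1]<y1)
        if m.sum()>5:print(n,x0,x1,y0,y1,m.sum(),np.round(np.percentile(P[m][:,2],[50,98,100])))
go(440,-81,250,-15.6)"
```

```text
time_s: 6.2
tool_pos: [435.3, 115.1, 255.2]
ee_rot: [0.796, 0.606, 0.001, 0.0]
ft_force: [1.0, 0.7, -0.6]
gripper_width: 9.1
grip_force: 20.0
t0 330 440 -60 40 2123 [ 2. 61. 65.]
t0 330 440 -130 -60 1540 [ 4. 63. 66.]
t0 330 440 -200 -130 1343 [ 2. 60. 64.]
t0 440 500 -60 40 1703 [ 1. 62. 66.]
t0 440 500 -130 -60 1212 [ 6. 63. 66.]
t0 440 500 -200 -130 1209 [ 22.  62. 498.]
t0 500 560 -60 40 1614 [0. 4. 6.]
t0 500 560 -130 -60 1483 [ 3. 78. 83.]
t0 500 560 -200 -130 3169 [369. 507. 512.]
s0 330 440 -60 40 4545 [ 1. 59. 64.]
s0 330 440 -130 -60 4223 [ 2. 62. 64.]
s0 330 440 -200 -130 4045 [ 2. 59. 64.]
s0 440 500 -60 40 1045 [32. 63. 64.]
s0 440 500 -130 -60 1058 [41. 63. 64.]
s0 440 500 -200 -130 3014 [25. 59. 64.]
s0 500 560 -60 40 343 [1. 2. 3.]
s0 500 560 -130 -60 625 [63. 79. 80.]
s0 500 560 -200 -130 3468 [ 89. 440. 442.]
t 6.2 pos [435.3 115.1 255.2] yawy -15.46 roll 0.002 d_now [-187.8   56.8    5.2] d_after [-187.7   57.3    5.2] F [ 1.   0.7 -0.6] w 9.1 g 20.0 q [-0.85  0.13  0.53  1.99 -0.07  1.04 -0.55]
```

```bash
python3 -c "
from h import *
a=np.radians(-15.6);ey=np.array([np.cos(a),np.sin(a)]);ex=np.array([-ey[1],ey[0]])
for n in('t0','s0'):
    c=dict(np.load(n+'.npz'));P=pts(c);d=c['depth']>0
    q=P[d];q=q[(q[:,2]>90)&(q[:,2]<700)];r=q[:,:2]-[440,-81];A=r@ey;B=r@ex
    for b in(-37,-50,-65,-85):
        m=(B>b)&(B<45)&(abs(A)<180)
        for z0,z1 in((90,180),(180,300),(300,450),(450,700)):
            k=m&(q[:,2]>z0)&(q[:,2]<z1)
            if k.sum()>3:print(n,'B>',b,z0,z1,k.sum(),'A min',np.round(np.percentile(A[k],[0,2])))
"
```

```text
t0 B> -37 90 180 305 A min [116. 120.]
t0 B> -37 180 300 1131 A min [130. 134.]
t0 B> -37 300 450 1838 A min [131. 145.]
t0 B> -37 450 700 1522 A min [126. 131.]
t0 B> -50 90 180 455 A min [116. 121.]
t0 B> -50 180 300 1351 A min [130. 134.]
t0 B> -50 300 450 2076 A min [128. 145.]
t0 B> -50 450 700 2816 A min [ 90. 100.]
t0 B> -65 90 180 741 A min [116. 122.]
t0 B> -65 180 300 1569 A min [130. 135.]
t0 B> -65 300 450 2278 A min [128. 142.]
t0 B> -65 450 700 3196 A min [76. 84.]
t0 B> -85 90 180 979 A min [116. 123.]
t0 B> -85 180 300 1827 A min [130. 135.]
t0 B> -85 300 450 2320 A min [128. 142.]
t0 B> -85 450 700 3196 A min [76. 84.]
s0 B> -37 90 180 667 A min [116. 121.]
s0 B> -37 180 300 685 A min [129. 130.]
s0 B> -37 300 450 825 A min [144. 146.]
s0 B> -50 90 180 835 A min [116. 120.]
s0 B> -50 180 300 913 A min [129. 131.]
s0 B> -50 300 450 1701 A min [124. 141.]
s0 B> -65 90 180 1242 A min [116. 121.]
s0 B> -65 180 300 1177 A min [129. 131.]
s0 B> -65 300 450 2949 A min [121. 130.]
s0 B> -85 90 180 1979 A min [116. 123.]
s0 B> -85 180 300 1526 A min [129. 131.]
s0 B> -85 300 450 4851 A min [121. 130.]
```

The gripper body has at least 20 mm of clearance everywhere. I'll carry the pack over the bin, placing it 8 mm toward +y of centre.

```bash
python3 -m pendant '[[-0.03,0.008,0,0,1],[-0.035,0.01,0,0,1],[-0.035,0.01,0,0,1],[-0.035,0.01,0,0,1],[-0.025,0.01,0,0,1],[-0.015,0.005,0,0,1],[0,0,0,0,1],[0,0,0,0,1]]' 20; python3 -c "
from h import *
go(442,-73,133,-15.6)
c=snap('side','s4');t=snap('top','t4')
cv2.imwrite('pics/c4.png',np.hstack([cv2.resize(c['img'][160:360,250:450,::-1],(400,400)),cv2.resize(t['img'][160:360,290:490,::-1],(400,400))]))"
```

```text
time_s: 7.0
tool_pos: [439.3, -67.0, 254.8]
ee_rot: [0.796, 0.605, 0.0, 0.0]
ft_force: [-0.8, 0.2, -0.9]
gripper_width: 9.1
grip_force: 20.0
t 7.0 pos [439.3 -67.  254.8] yawy -15.54 roll 0.001 d_now [ -5.1   4.2 121.8] d_after [ -5.    4.2 121.8] F [-0.8  0.2 -0.9] w 9.1 g 20.0 q [-0.58  0.12  0.69  2.01 -0.09  1.04 -0.12]
```

View pics/c4.png

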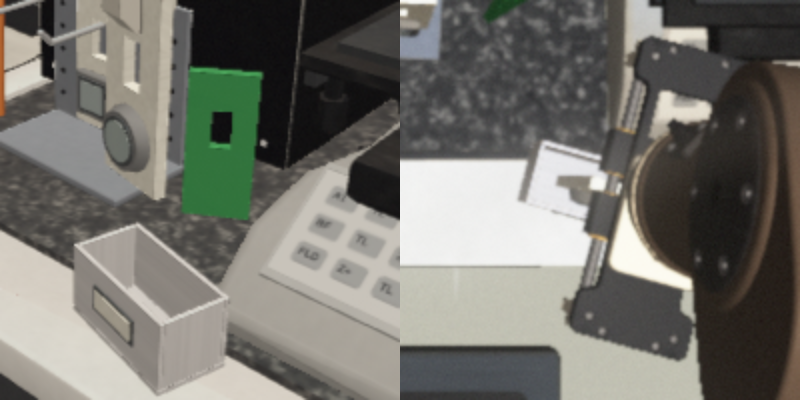

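The pack hangs upright above the bin: side-crop card at (135,120), bin at (150,310). I'll go down to just above the rim and check the alignment by depth.

```bash
python3 -m pendant '[[-0.005,0.004,0.01,0,1],[0,0,0.015,0,1],[0,0,0.015,0,1],[0,0,0.01,0,1],[0,0,0.005,0,1],[0,0,0,0,1],[0,0,0,0,1]]' 20; python3 -c "
from h import *
go(442,-73,133,-15.6)
c=snap('side','s5')
P=pts(c);d=c['depth']>0
a=np.radians(-15.6);ey=np.array([np.cos(a),np.sin(a)]);ex=np.array([-ey[1],ey[0]])
r=P[...,:2]-[440,-81];A=r@ey;B=r@ex;z=P[...,2]
m=d&(abs(A)<60)&(abs(B)<60)
for z0,z1 in((50,63),(66,76),(78,88),(130,170)):
    k=m&(z>z0)&(z<z1);print(z0,k.sum(),'A',np.round(np.percentile(A[k],[2,10,50,90,98]),1),'B',np.round(np.percentile(B[k],[2,10,50,90,98]),1))
cv2.imwrite('pics/c5.png',cv2.resize(c['img'][160:360,230:430,::-1],(560,560)))"
```

```text
time_s: 7.8
tool_pos: [441.7, -72.7, 200.1]
ee_rot: [0.796, 0.606, 0.0, 0.0]
ft_force: [-0.2, -0.1, -0.7]
gripper_width: 8.9
grip_force: 20.0
t 7.8 pos [441.7 -72.7 200.1] yawy -15.46 roll 0.002 d_now [-0.2  0.3 67.1] d_after [-0.2  0.3 67.1] F [-0.2 -0.1 -0.7] w 8.9 g 20.0 q [-0.53  0.21  0.68  2.08 -0.17  0.91 -0.02]
50 1097 A [-30.4 -29.9 -12.8  24.7  26.8] B [-56.2 -55.5 -24.1  50.4  52.3]
66 14 A [-5.8 -5.7 -5.3 -3.1 -1.4] B [-20.1 -18.7  -3.1  25.8  34.8]
78 114 A [-7.1 -6.6 -5.6 -1.3  1.3] B [-21.9 -21.2  -9.6  19.6  36.8]
130 835 A [-10.8  -6.6  -5.5  -0.    2.6] B [-21.8 -20.9   2.7  29.6  36.3]
```

View pics/c5.png

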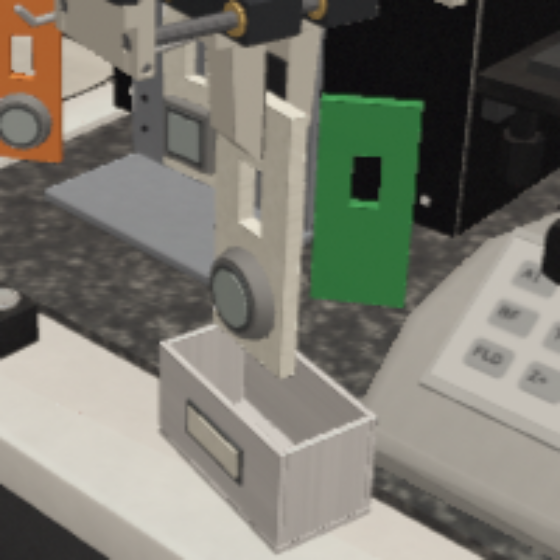

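The card is vertical and inside the rim (A about -1, B about +8 in bin axes), so I'll lower it.

```bash
python3 -m pendant '[[0,0,0.012,0,1],[0,0,0.015,0,1],[0,0,0.015,0,1],[0,0,0.01,0,1],[0,0,0.006,0,1],[0,0,0.004,0,1],[0,0,0,0,1],[0,0,0,0,1]]' 20; python3 -m pendant '[[0,0,0.002,0,1],[0,0,0.002,0,1],[0,0,0,0,1]]'; python3 -m pendant '[[0,0,0.002,0,1],[0,0,0,0,1],[0,0,0,0,1]]'
```

```text
time_s: 8.65
tool_pos: [441.7, -72.9, 138.0]
ee_rot: [0.796, 0.605, 0.0, 0.0]
ft_force: [0.1, -0.5, -0.7]
gripper_width: 8.8
grip_force: 20.0
time_s: 8.95
tool_pos: [441.4, -72.7, 133.7]
ee_rot: [0.796, 0.606, 0.0, -0.0]
ft_force: [-0.8, 0.3, 0.0]
gripper_width: 8.8
grip_force: 20.0
time_s: 9.25
tool_pos: [441.4, -72.8, 131.7]
ee_rot: [0.796, 0.605, -0.0, -0.0]
ft_force: [0.5, -0.3, -1.1]
gripper_width: 8.8
grip_force: 20.0
```

```bash
python3 -m pendant '[[0,0,0.001,0,1],[0,0,0,0,1]]'; python3 -m pendant '[[0,0,0.001,0,1],[0,0,0,0,1]]'
```

```text
time_s: 9.45
tool_pos: [441.9, -72.9, 131.4]
ee_rot: [0.796, 0.605, 0.0, 0.0]
ft_force: [-1.9, 0.4, 11.7]
gripper_width: 8.8
grip_force: 20.0
time_s: 9.65
tool_pos: [442.9, -73.2, 131.2]
ee_rot: [0.796, 0.605, 0.001, 0.001]
ft_force: [-3.7, 1.0, 23.2]
gripper_width: 8.8
grip_force: 20.1
```

It has touched the floor of the bin. I'll ease off and release slowly.

```bash
python3 -m pendant '[[0,0,-0.002,0,1],[0,0,0,0,1],[0,0,0,0,0.8],[0,0,0,0,0.7],[0,0,0,0,0.6],[0,0,0,0,0.4],[0,0,0,0,0.2],[0,0,0,0,0]]' 5; python3 -m pendant '[[0,0,0,0,-0.1],[0,0,0,0,-0.1],[0,0,0,0,-0.1],[0,0,0,0,-0.1]]'; python3 -c "
from h import *
c=snap('side','s6')
cv2.imwrite('pics/c6.png',cv2.resize(c['img'][160:360,230:430,::-1],(560,560)))"
```

```text
time_s: 10.45
tool_pos: [441.4, -72.8, 131.7]
ee_rot: [0.796, 0.605, -0.0, -0.0]
ft_force: [-0.5, -0.6, 0.8]
gripper_width: 37.9
grip_force: 0.0
time_s: 10.85
tool_pos: [441.4, -72.8, 131.7]
ee_rot: [0.796, 0.605, 0.0, -0.0]
ft_force: [-0.7, 0.6, -0.5]
gripper_width: 50.2
grip_force: 0.0
```

View pics/c6.png

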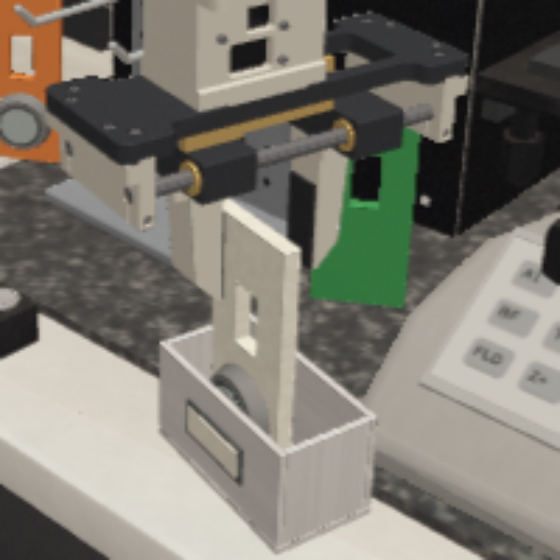

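The pack stands upright in the bin, card at crop (255,320), with both fingers clear of it. I'll open a bit more and retreat straight up.

```bash
python3 -m pendant '[[0,0,0,0,-0.5],[0,0,0,0,-0.5],[0,0,-0.01,0,-0.5],[0,0,-0.02,0,-0.5],[0,0,-0.025,0,-0.5],[0,0,-0.03,0,-0.5],[0,0,-0.03,0,-0.5],[0,0,-0.01,0,-0.5]]'; python3 -m pendant '[[0,0,0,0,-0.5],[0,0,0,0,-0.5],[0,0,0,0,-0.5],[0,0,0,0,-0.5],[0,0,0,0,-0.5]]'; python3 -c "
from h import *
c=snap('side','s7')
cv2.imwrite('pics/c7.png',c['img'][:,:,::-1])"
```

```text
time_s: 11.7
tool_pos: [442.6, -73.4, 259.9]
ee_rot: [0.796, 0.605, 0.002, 0.001]
ft_force: [-0.3, 0.2, 0.5]
gripper_width: 68.6
grip_force: 0.0
time_s: 12.2
tool_pos: [441.1, -72.9, 256.1]
ee_rot: [0.796, 0.605, -0.001, -0.0]
ft_force: [-0.7, -0.5, -0.4]
gripper_width: 68.8
grip_force: 0.0
```

View pics/c7.png

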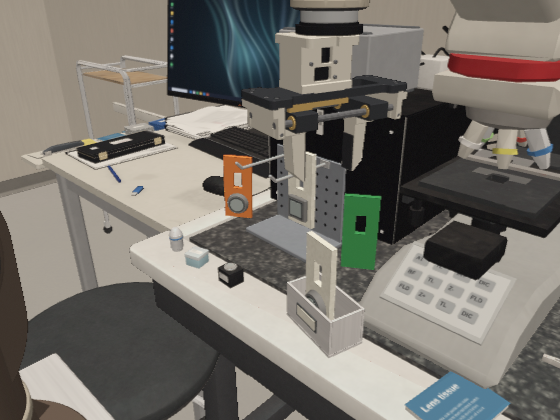

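The round pack stands in the bin at (320,275), the square pack still hangs at (298,190), and the gripper is clear.

```bash
python3 -c "
from bench import ctrl
print(ctrl.job_done())"
```

```text
the job is handed in; nothing more can be done
None
```

The round-window pack is off its peg and standing foot down in the bin, released; the square-window pack still hangs on its peg, and the job was handed in at about 12 s (no verdict was returned).

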